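# Lock the dough press with the pin from the drawer

## Task

Lock the dough press for the night: pull the drawer of the stainless unit open by its bar handle, take out the steel locking pin with the square grip, and push it from the robot's left through the holes of all three upright plates at the front of the press, fully home, so that its grip rests against the plate. Let go of it there; the drawer may stay open. Do not shift the bottle, cup or bowl that stand on the counter.

Things in the scene. Friction and masses are not known exactly. Their poses are not given: they have to be found in the camera images.
- drawer (a joint): Travel in m of the drawer in a low stainless unit fixed to the counter (280 deep x, 300 wide y, 140 mm high; drawer under its top, a dummy panel below): 0 shut, 0.19 fully out, sliding along the unit's -x (its front, facing the robot). Friction holds it where it is left. Starts nearly shut.
- drawer_handle (a point): Middle of the drawer's horizontal bar handle: bar 11 mm thick, 110 mm long along the unit's y, on two posts 47 mm either side of the middle; 31 mm free between bar and front panel; bar axis 118 mm above the counter, 22 mm below the unit's top. Axes as the unit's (-x is the way it opens); it moves with the drawer.
- pin: Steel locking pin lying on the drawer floor: dark square grip 40 long (x) x 22 x 22 mm, round shaft 8 mm thick, 85 mm long from the middle of the grip's +x face, tip tapered. Origin: centre of the grip's underside; +x along the shaft, axis 11 mm above the underside. 150 g, balances in the grip. Shaft points roughly to the robot's right. A spoon and a round cutter beside it are not needed.
- pin_grip (a point): Centre of the pin's square grip (on the shaft axis); axes as the pin's. It starts 124 to 148 mm behind the shut handle's axis. The drawer's inner floor is 74 mm above the counter, inside 242 (x) x 262 mm (y), its front wall 61 mm behind the handle's axis; side walls' top at 120 mm, front panel's top at 134 mm above the counter.
- pin_tip (a point): End of the pin's shaft, 105 mm from pin_grip along the pin's +x.
- pin_shoulder (a point): Centre of the grip's face from which the shaft leaves, 20 mm from pin_grip along the pin's +x.
- press: Dough press fixed to the counter: grey base 360 x 170 x 20 mm, from 40 mm in front of to 320 mm behind the origin; three upright locking plates at its front; round platens from 98 mm behind the plates' hole axis and a folded lever, 111 mm high at most. Origin on the counter under the hole axis, midway between the plates; +x away from the robot, +y to its left.
- press_mouth (a point): Centre of the hole's mouth on the outer face of the left (+y) plate, 70 mm above the counter: press frame (0, 20, 70) mm. Plates 8 mm thick (y), 36 wide, top at 90 mm, at y = +16, 0, -16 mm; round holes of 12, 18, 12 mm. The hole axis is the press's y. The pin goes in here towards -y; home means pin_shoulder is here.
- press_exit (a point): Centre of the hole on the outer face of the right (-y) plate: press frame (0, -20, 70) mm.
- sanitiser: White bottle with blue cap, 66 mm diameter, 190 mm high; origin at the centre of its foot. To be left alone.
- teacup: Small blue cup, 66 mm across, 45 mm high; origin at the centre of its foot. To be left alone.
- bowl: Steel bowl, 120 mm across, 50 mm high; origin at the centre of its foot. To be left alone.

How it is judged:
By the outcome, as a careful person would: the job done as asked, in the order asked, and still so for the second after the job is handed in, with the robot touching nothing.
It also fails if it takes over 58 s, if anything falls off the work surface, if the arm or the gripper's body presses on something with over 40 N, if the wrist force passes 120 N, or if a joint passes its speed limit or range.

## Robot

A 6-joint arm with a two-finger parallel gripper is mounted at the origin on the work surface. World frame = base frame: x ahead of the robot, y to its left, z up, the work surface at z = 0. Lengths are in mm, angles in rad, forces in N, time in s.
With the tool pointing down it reaches from about 300 to 775 mm from the base axis. Payload 14.6 kg.
Tool frame: the origin (TCP) lies midway between the tips of the shut fingers; the grasp point (between the pads) lies 19 mm behind it; z points along the fingers, y is the line along which they close (so a half turn about z gives the same grasp; the last joint's range is limited). The gripper opens to 94 mm and grips with 3 to 60 N. Pads are 16 mm wide; open, the fingers measure 119 mm over their backs; the gripper's body (75 mm by 177 mm) begins 78 mm behind the grasp point.
Start: joints at [1.197, 0.3, 1.521, -0, 1.321, -0.067], TCP at [166.103, 524.308, 205.446] pointing down, gripper open.
Joint ranges: [-3.03, 3.03], [-0.79, 2.21], [0.23, 2.52], [-1.04, 4.18], [0, 3.07], [-2.55, 2.55]. Speed limits (rad/s): [2.22, 2.22, 2.57, 3.14, 3.14, 3.14].

## Interface

Orientations are given as [roll, pitch, yaw] about the fixed x, y, z axes, in that order (R = Rz(yaw) Ry(pitch) Rx(roll)).
In Python, from cell import manip, camera gives the robot as it stands.
- The arm moves only by the tool move_arm, never from a script. Its arguments are lists of equal length, an entry for each row: "dp": the shift along the world's x, y, z in mm, a list of three; "rotation": the turn, a rotation vector about the world's x, y, z in rad, a list of three; "hand": the opening, from 0 (shut) to 1 (fully open). A call has 1 to 10 rows; each row shifts and turns the commanded pose from where the row before left it; what a row does not reach is not made up. A row lasts 1/8 s, in which the tool goes at most 62.5 mm and 10.7 degrees, less where a joint would pass 70% of its speed; a pose out of reach is approached as far as the arm can. A call with a gripper value outside its range is refused whole. The fingers move at their own pace and stop on an object; "newtons" is the grip in N (left out, the last holds). Time passes only in rows, so rows that do not move let the fingers close. It gives the time, the measured TCP pose, the force, the opening and the grip force at its end, in the units of the state.
- manip.read_state(): the state, without advancing time (a new reading comes with each control period).
- camera(name): name is "side" or "top"; returns a dict with "image" (384x512x3 uint8, red, green, blue), "fx", "fy", "cx", "cy" (pixels), "R" (3x3) and "t" (3): a world point X has camera coordinates R X + t. Camera axes: x right, y down, z forward; pixel columns grow to the right and rows downward; lengths in mm; the calibration is good to about 2 mm. A picture is of the moment at which its call begins. There is no depth.
- manip.sign_off(): hands the job in; it is judged then, once.
The state is a dict: "clock": time; "joints": joint angles; "qd": joint speeds; "effort": joint torques, N m; "eef_pos": TCP position; "eef_rot": TCP orientation; "wrist_force": force on the tool from outside, world axes, zero at the start; "moment": the same for the moment, N m; "finger_gap": finger opening in mm; "finger_force": force on a finger pad.
Only numpy, scipy, OpenCV 4.12 (cv2) and the standard library are available. Lean on these libraries where they do the work, as an engineer would, in place of code of your own. Each camera call takes 0.05 s, during which the arm holds its last target. There are 200 camera calls.

## Working session

There is one attempt and no reset: what is moved stays moved. The work goes in short steps, Python scripts to look and compute and a tool call to move; the robot and the scene stay as the last step left them, time stands still between calls to the robot, and variables do not carry over. Pictures are saved under pics/ and viewed, at most 10 in all, crops included, and the job is handed in when it is done.

Besides the shell and the picture viewer there is one more tool, called as name(argument=value, ...) on one line, values as JSON. move_arm: Moves the arm, as the interface text tells. Its arguments: {"type":"object","properties":{"dp":{"type":"array","items":{"type":"array","items":{"type":"number"}}},"rotation":{"type":"array","items":{"type":"array","items":{"type":"number"}}},"hand":{"type":"array","items":{"type":"number"}},"newtons":{"type":"number"}},"required":["dp","rotation","hand"]}

```bash
mkdir -p pics; ls; python3 - <<'E'
from cell import manip, camera
import cv2, pickle
for n in("top","side"):
    c=camera(n); pickle.dump(c,open(f"pics/{n}0.pkl","wb"))
    cv2.imwrite(f"pics/{n}0.png",cv2.resize(c["image"][:,:,::-1],(800,600)))
    print(n,c["fx"],c["cx"],c["cy"],c["R"],c["t"])
print(manip.read_state())
E
```

```text
pics
top 359.2225019294702 257.2390111708268 192.10455519934186 [[-0.02932099 -0.99955541  0.00540987]
 [-0.97728069  0.02753017 -0.21015363]
 [ 0.20991126 -0.01144887 -0.97765341]] [  -6.98096705  579.75487987 1447.17078701]
side 432.04264545430885 249.2257698440073 192.74624247986745 [[ 0.99831403 -0.0570814  -0.0105271 ]
 [-0.04006156 -0.54636262 -0.83659008]
 [ 0.04200212  0.83560134 -0.54772824]] [-542.04721823  113.21983678 1414.54649204]
{'clock': 0.1, 'joints': array([ 1.19738434e+00,  3.00405564e-01,  1.52152379e+00,  5.02594511e-06,
        1.32066865e+00, -6.66179827e-02]), 'qd': array([ 0.00033607, -0.00031807, -0.00183333,  0.00129182,  0.000528  ,
        0.00046631]), 'effort': array([ 1.57398008e-03, -5.32646763e+01, -3.53281188e+01,  7.09330570e-02,
        2.35647865e-02, -9.24265191e-05]), 'eef_pos': array([166.02921941, 524.10108349, 204.94650609]), 'eef_rot': array([-3.14058986e+00, -7.17820906e-05,  2.83479736e+00]), 'wrist_force': array([-0.63930622,  0.79705222, -0.92742068]), 'moment': array([-0.00367649,  0.03136461,  0.02015664]), 'finger_force': 0.0, 'finger_gap': 94.09071611062642}
```

View pics/top0.png

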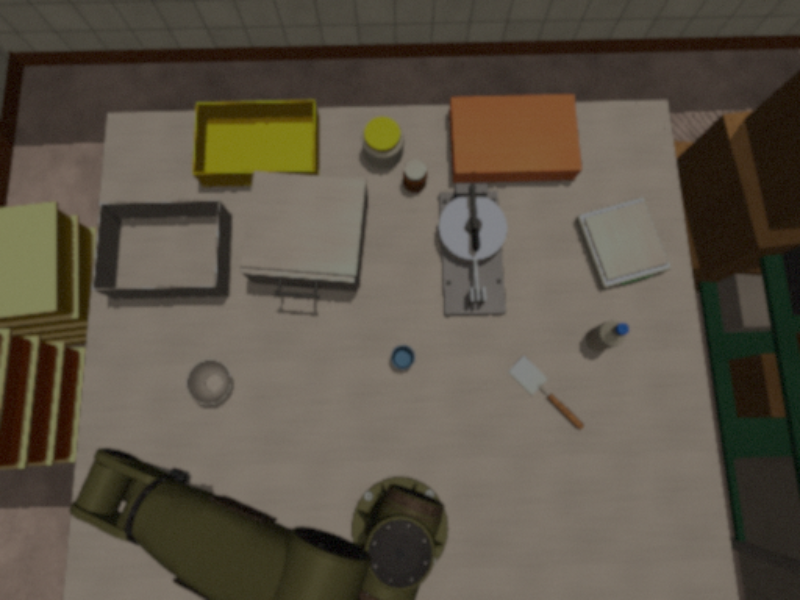

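View pics/side0.png

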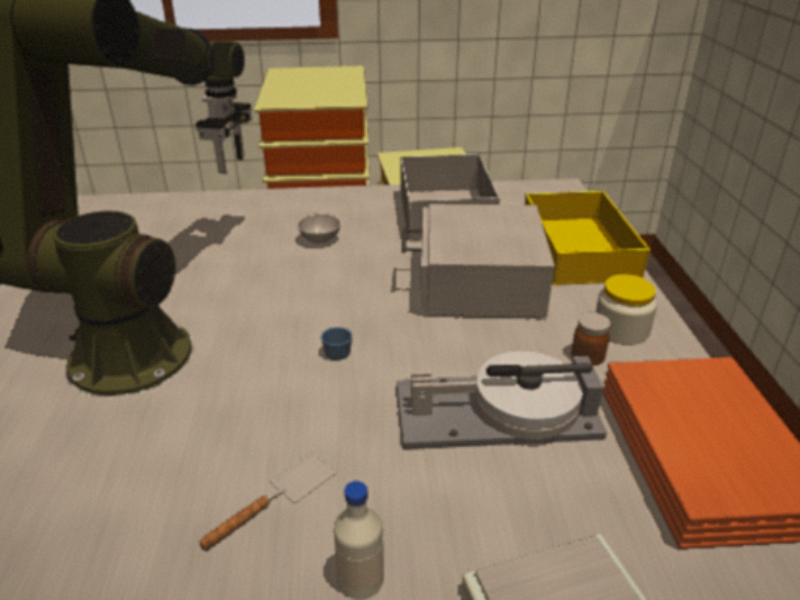

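Top view: the unit is at about (305,228) with its handle bar at (280–318, 310), the press plates at about (476,295), the cup at (402,358) and the bowl at (211,384). Side view: the handle is at (408,245)/(400,280) and the plates at about (420,393). I'll enlarge these.

```bash
cat > h.py <<'E'
import numpy as np, pickle, cv2
from cell import manip, camera
def ray(c,u,v):
    d=c["R"].T@np.array([(u-c["cx"])/c["fx"],(v-c["cy"])/c["fy"],1.]); o=-c["R"].T@np.array(c["t"]); return o,d/np.linalg.norm(d)
def onz(c,u,v,z):
    o,d=ray(c,u,v); return o+d*(z-o[2])/d[2]
def proj(c,X):
    p=np.array(c["R"])@np.array(X)+c["t"]; return np.array([c["fx"]*p[0]/p[2]+c["cx"],c["fy"]*p[1]/p[2]+c["cy"]])
def tri(c1,p1,c2,p2):
    o1,d1=ray(c1,*p1);o2,d2=ray(c2,*p2)
    s=np.linalg.lstsq(np.c_[d1,-d2],o2-o1,rcond=None)[0]
    a=o1+d1*s[0];b=o2+d2*s[1]; return (a+b)/2,np.linalg.norm(a-b)
def shot(n,tag):
    c=camera(n);pickle.dump(c,open(f"pics/{n}{tag}.pkl","wb"));return c
def load(n,tag): return pickle.load(open(f"pics/{n}{tag}.pkl","rb"))
def crop(c,u0,v0,w,h,k):
    im=c["image"][v0:v0+h,u0:u0+w,::-1]; im=cv2.normalize(im,None,0,255,cv2.NORM_MINMAX)
    return cv2.resize(im,(w*k,h*k),interpolation=cv2.INTER_CUBIC)
E
python3 - <<'E'
from h import *
t,s=load("top",0),load("side",0)
a=np.hstack([crop(t,150,105,95,100,4),crop(t,270,112,65,100,4)])
b=np.hstack([crop(s,245,125,110,80,4),crop(s,250,225,80,80,4)])
im=np.zeros((400+200,800,3),np.uint8); 
cv2.imwrite("pics/c1.png",a); cv2.imwrite("pics/c2.png",b); print(a.shape,b.shape)
E
```

```text
(400, 640, 3) (320, 760, 3)
```

View pics/c1.png

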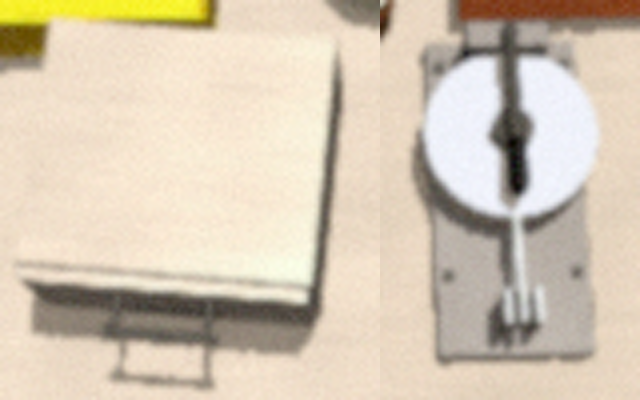

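View pics/c2.png

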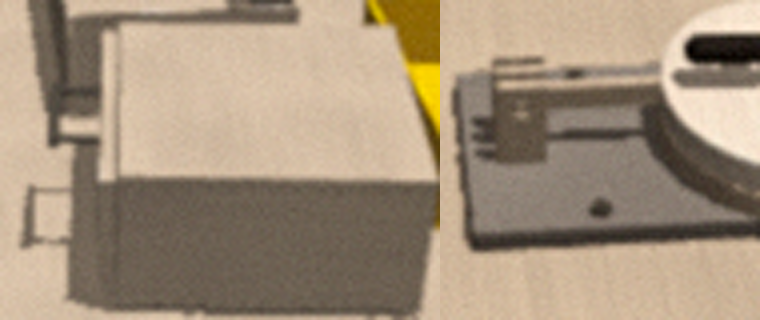

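Crop 1: the bar ends are at (105,329) and (217,342), with its shadow below at about 380. The unit's top edges are clear, the base front corners are at (437,357) and (590,355), and the plates' tops are at (509..541, ~305). Crop 2: the bar is at (52..64, 95..140), and the near plate face spans (495–547, 85–162) with its hole at (521,112).

```bash
python3 - <<'E'
from h import *
np.set_printoptions(precision=1,suppress=True)
t,s=load("top",0),load("side",0)
T=lambda x,y:(150+x/4-.4,105+y/4-.4)
P=lambda x,y:(270+(x-380)/4-.4,112+y/4-.4)
S=lambda x,y:(245+x/4-.4,125+y/4-.4)
Q=lambda x,y:(250+(x-440)/4-.4,225+y/4-.4)
a,b=onz(t,*T(105,331),118),onz(t,*T(217,342),118); print("bar",a,b,(a+b)/2,np.linalg.norm(a-b))
print("bar side near end",onz(s,*S(53,142),118))
for n,p in dict(BL=(50,22),BR=(337,38),FR=(310,286),FL=(20,263)).items(): print("unit",n,onz(t,*T(*p),140))
for n,p in dict(FR=(395,28),NR=(437,182),NF=(120,178),FF=(120,25)).items(): print("unit side",n,onz(s,*S(*p),140))
for n,p in dict(FL=(437,356),FR=(591,354),BR=(574,45),BL=(426,45)).items(): print("base",n,onz(t,*P(*p),20))
for p in ((475,236),(459,75)): print("base side bottom/top front",onz(s,*Q(*p),20))
for p in ((509,302),(525,307),(541,304)): print("plate top",onz(t,*P(*p),90))
print("hole near",onz(s,*Q(521,112),70))
for p in ((497,90),(546,92)): print("near plate top",onz(s,*Q(*p),90))
for n,p in dict(cup=(402,358),bowl=(211,384)).items(): print(n,onz(t,p[0]*.64,p[1]*.64,30))
E
```

```text
bar [596.2 305.6 118. ] [581.6 192.4 118. ] [588.9 249.  118. ] 114.11146922040017
bar side near end [586.2 196.4 118. ]
unit BL [923.8 364.1 140. ]
unit BR [897.8  65.  140. ]
unit FR [631.6  96.3 140. ]
unit FL [663.6 387.4 140. ]
unit side FR [930.9 359.  140. ]
unit side NR [894.8  64.4 140. ]
unit side NF [634.3  90.6 140. ]
unit side FF [665.9 387.  140. ]
base FL [ 547.7 -137.4   20. ]
base FR [ 545.2 -303.1   20. ]
base BR [ 899.8 -307.9   20. ]
base BL [ 904.4 -141.    20. ]
base side bottom/top front [ 550.  -312.4   20. ]
base side bottom/top front [ 550.5 -143.8   20. ]
plate top [ 589.2 -208.3   90. ]
plate top [ 583.4 -224.5   90. ]
plate top [ 586.1 -241.3   90. ]
hole near [ 586.8 -246.1   70. ]
near plate top [ 570.1 -245.1   90. ]
near plate top [ 603.3 -249.5   90. ]
cup [427.3 -19.5  30. ]
bowl [372.8 489.5  30. ]
```

move_arm(dp=[[42,-28,0],[42,-28,0],[42,-28,0],[42,-28,0],[42,-28,0],[42,-28,0],[42,-28,0],[42,-28,0],[42,-27,0],[44,-26,0]], rotation=[[0,0,-0.137],[0,0,-0.137],[0,0,-0.137],[0,0,-0.137],[0,0,-0.137],[0,0,-0.137],[0,0,-0.137],[0,0,-0.137],[0,0,-0.137],[0,0,-0.137]], hand=[0.34,0.34,0.34,0.34,0.34,0.34,0.34,0.34,0.34,0.34], newtons=30)

```text
clock: 1.35
eef_pos: [589.3, 246.2, 205.2]
eef_rot: [-3.141, 0.0, 1.46]
wrist_force: [-0.1, 0.1, 0.3]
finger_gap: 32.2
finger_force: 0.0
```

move_arm(dp=[[-1,1,-40],[0,0,-35],[0,0,-20],[0,0,-9],[0,0,0],[0,0,0],[0,0,0]], rotation=[[0,0,0],[0,0,0],[0,0,0],[0,0,0],[0,0,0],[0,0,0],[0,0,0]], hand=[0.34,0.34,0.34,0.34,0.05,0.05,0.05], newtons=20)

```text
clock: 2.22
eef_pos: [587.5, 248.4, 102.4]
eef_rot: [3.14, -0.001, 1.465]
wrist_force: [1.0, -0.7, 2.1]
finger_gap: 10.1
finger_force: 20.0
```

move_arm(dp=[[-8,0.9,0],[-18,2,0],[-25,2.7,0],[-25,2.7,0],[-25,2.7,0],[-25,2.7,0],[-22,2.4,0],[-16,1.7,0],[-10,1.1,0],[0,0,0]], rotation=[[0,0,0],[0,0,0],[0,0,0],[0,0,0],[0,0,0],[0,0,0],[0,0,0],[0,0,0],[0,0,0],[0,0,0]], hand=[0.05,0.05,0.05,0.05,0.05,0.05,0.05,0.05,0.05,0.05], newtons=30)

```text
clock: 3.48
eef_pos: [412.4, 267.7, 102.3]
eef_rot: [3.141, -0.001, 1.465]
wrist_force: [-0.7, 2.7, 7.7]
finger_gap: 10.3
finger_force: 30.0
```

move_arm(dp=[[0,0,0],[0,0,0],[0,0,40],[0,0,60],[0,-50,30],[0,-60,10],[0,-60,0],[0,-60,0],[0,-50,0],[0,0,0]], rotation=[[0,0,0],[0,0,0],[0,0,0],[0,0,0],[0,0,0],[0,0,0],[0,0,0],[0,0,0],[0,0,0],[0,0,0]], hand=[0.34,0.34,0.34,0.34,0.5,0.5,0.5,0.5,0.5,0.5])

```text
clock: 4.72
eef_pos: [412.7, -15.2, 241.2]
eef_rot: [-3.141, 0.0, 1.46]
wrist_force: [-0.2, 0.1, -0.2]
finger_gap: 46.8
finger_force: 0.0
```

```bash
python3 - <<'E'
from h import *
t,s=shot("top",1),shot("side",1)
a=crop(t,150,125,100,100,4);b=crop(s,190,110,100,100,4)
cv2.imwrite("pics/c3.png",np.hstack([a,b]))
E
```

```text
(no output)
```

View pics/c3.png

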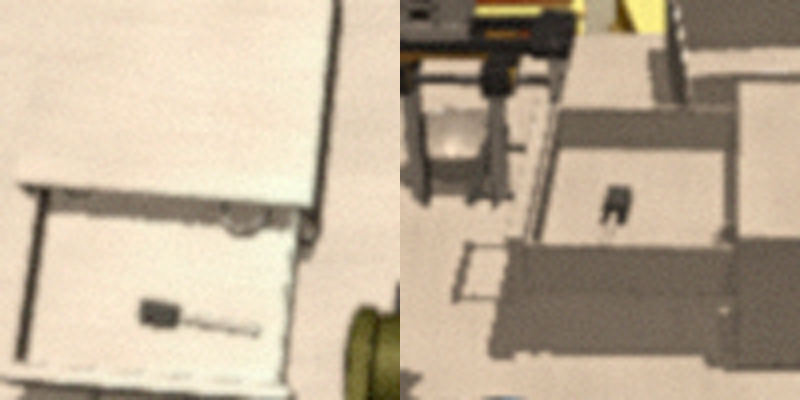

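The drawer is open. The grip is dark at crop-left (140–181, 299–328), and the shaft runs to the tip at about (259,330). I'll measure it with a dark mask.

```bash
python3 - <<'E'
from h import *
np.set_printoptions(precision=1,suppress=True)
t,s=load("top",1),load("side",1)
def cen(c,u0,v0,w,h):
    g=c["image"][v0:v0+h,u0:u0+w].astype(float).mean(2); bg=np.median(g); wgt=np.clip(bg-g-.35*(bg-g.min()),0,None)
    vs,us=np.mgrid[v0:v0+h,u0:u0+w]; return (us*wgt).sum()/wgt.sum(),(vs*wgt).sum()/wgt.sum()
a=cen(t,181,195,17,16); b=cen(s,236,153,16,18)
print(a,b); print("grip top",onz(t,*a,93),"side",onz(s,*b,93)); print(tri(t,a,s,b))
tip=onz(t,150+259/4-.4,125+330/4-.4,85); g=onz(t,*a,92)
print("tip",tip,tip-g,np.linalg.norm(tip-g),"pin yaw",np.arctan2(*(tip-g)[1::-1]))
for p in ((181,310),(140,306)): pass
E
```

```text
(np.float64(189.46641240157481), np.float64(203.25750492125982)) (np.float64(243.8823111885935), np.float64(160.76195442375942))
grip top [533.8 254.5  93. ] side [538.  240.4  93. ]
(array([537.1, 256.3,  83.9]), np.float64(3.0678870340676743))
tip [516.5 154.   85. ] [ -17.6 -100.6   -7. ] 102.39332544073456 pin yaw -1.7435920863104148
```

move_arm(dp=[[20,45,0],[20,45,0],[20,45,0],[20,45,0],[20,45,0],[23,45,-21],[0,0,-40],[0,0,-40],[0,0,-20],[0,0,0]], rotation=[[0,0,-0.01],[0,0,-0.01],[0,0,-0.01],[0,0,-0.01],[0,0,-0.01],[0,0,-0.01],[0,0,0],[0,0,0],[0,0,0],[0,0,0]], hand=[0.6,0.6,0.6,0.6,0.6,0.6,0.6,0.6,0.6,0.6])

```text
clock: 6.08
eef_pos: [534.7, 258.4, 118.9]
eef_rot: [-3.139, 0.002, 1.407]
wrist_force: [0.5, -0.6, -0.7]
finger_gap: 55.9
finger_force: 0.0
```

```bash
python3 - <<'E'
from h import *
s=shot("side",2); t=shot("top",2)
a=crop(s,200,105,90,90,5); cv2.imwrite("pics/c4.png",a)
p=manip.read_state()["eef_pos"]; print(p,proj(s,p),proj(s,[535.5,255,85]))
E
```

```text
[535.96332633 258.29176626 121.27158591] [242.9600373  151.67134679] [243.05572098 160.77446501]
```

View pics/c4.png

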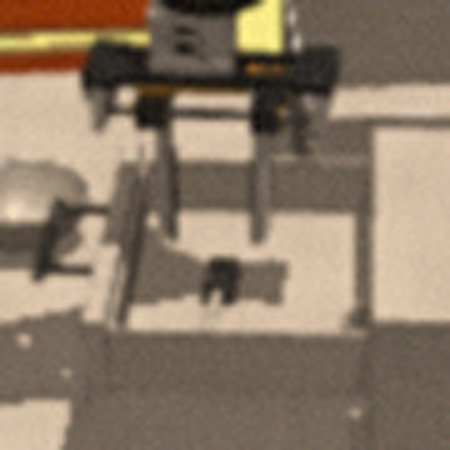

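The fingers straddle the grip, with fingers at crop (170,235) and (258,240) and the grip at (220,278).

move_arm(dp=[[1,-3,-15],[0,0,-18],[0,0,-10],[0,0,0],[0,0,0],[0,0,0],[0,0,0]], rotation=[[0,0,0],[0,0,0],[0,0,0],[0,0,0],[0,0,0],[0,0,0],[0,0,0]], hand=[0.6,0.6,0.6,0.6,0.15,0.15,0.15], newtons=35)

```text
clock: 7.05
eef_pos: [537.3, 254.3, 77.8]
eef_rot: [3.141, -0.0, 1.405]
wrist_force: [0.4, -0.2, -0.1]
finger_gap: 29.8
finger_force: 0.0
```

move_arm(dp=[[0,0,0],[0,0,0]], rotation=[[0,0,0],[0,0,0]], hand=[0.15,0.15])

```text
clock: 7.3
eef_pos: [537.2, 254.2, 77.7]
eef_rot: [3.141, -0.0, 1.405]
wrist_force: [-0.2, 0.4, 2.5]
finger_gap: 21.8
finger_force: 35.0
```

move_arm(dp=[[0,0,30],[0,0,45],[0,0,35],[8,-54,0],[8,-54,0],[8,-54,0],[8,-54,0],[8,-54,0],[10,-54,0],[0,0,0]], rotation=[[0,0,0],[0,0,0],[0,0,0],[0,0,0.025],[0,0,0.025],[0,0,0.025],[0,0,0.025],[0,0,0.025],[0,0,0.028],[0,0,0]], hand=[0.15,0.15,0.15,0.15,0.15,0.15,0.15,0.15,0.15,0.15])

```text
clock: 8.55
eef_pos: [587.0, -73.0, 186.8]
eef_rot: [-3.141, 0.0, 1.554]
wrist_force: [0.1, 0.0, -1.9]
finger_gap: 21.5
finger_force: 35.0
```

move_arm(dp=[[0,0,-45],[0,0,-45],[0,0,-25],[0,0,-9],[0,0,0],[0,0,0]], rotation=[[0,0,0],[0,0,0],[0,0,0],[0,0,0],[0,0,0],[0,0,0]], hand=[0.15,0.15,0.15,0.15,0.15,0.15])

```text
clock: 9.3
eef_pos: [587.7, -69.7, 64.8]
eef_rot: [3.14, 0.0, 1.558]
wrist_force: [0.4, 0.2, -1.6]
finger_gap: 21.5
finger_force: 35.0
```

```bash
python3 - <<'E'
from h import *
s=shot("side",3); t=shot("top",3)
print(manip.read_state()["eef_pos"],manip.read_state()["eef_rot"],manip.read_state()["finger_gap"])
cv2.imwrite("pics/c5.png",np.hstack([crop(t,250,140,66,70,6),crop(s,235,200,66,70,6)]))
E
```

```text
[587.58237912 -69.78173903  64.54016617] [3.13994014e+00 2.62932823e-04 1.55783480e+00] 21.67829279692176
```

View pics/c5.png

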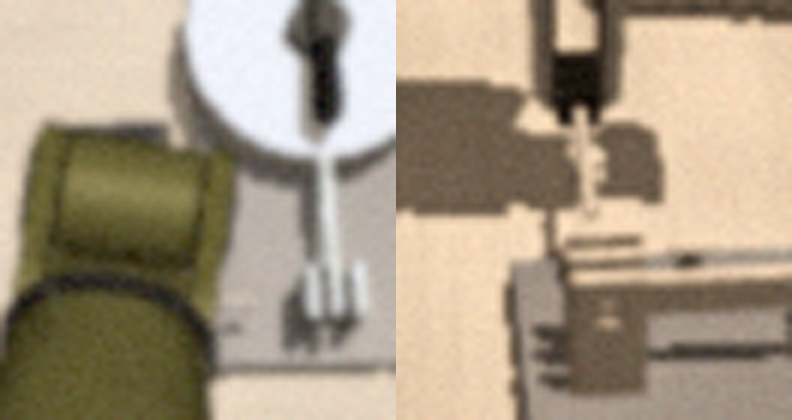

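Side crop: the shaft runs from (580,120) to the tip at (591,208). The right plate spans x 570–646 with its hole at about (607,315). In the top view the arm hides the pin. I'll refine the sideways offset from the side view.

```bash
python3 - <<'E'
from h import *
np.set_printoptions(precision=1,suppress=True,linewidth=160)
s=load("side",3); g=s["image"].astype(float).mean(2)
U=lambda x:235+(x-396)/6-.42; V=lambda y:200+y/6-.42
p=manip.read_state()["eef_pos"]; ax=np.array([-0.013,-1,0])
for d in (30,60,85,105): print("pred pin",d,proj(s,[p[0]+ax[0]*d,p[1]-d,p[2]+7.3]))
# shaft columns: bright vs shadow
for v in range(219,235):
    r=g[v,258:278]; print(v,r.astype(int))
print("hole pred",proj(s,[587.5,-245,70]),"seen",U(607),V(315))
for v in (251,256,260): 
    r=np.gradient(g[v,255:285]); print(v,"edges",255+np.argsort(r)[:2],255+np.argsort(-r)[:2],g[v,258:282].astype(int))
print(g[248:257,263:277].astype(int))
E
```

```text
pred pin 30 [265.3 220.4]
pred pin 60 [266.1 226.4]
pred pin 85 [266.7 231.6]
pred pin 105 [267.3 235.9]
219 [184 183 174 136  61  45 103 159 143  70  76 140 170 174 175 175 172 174 178 179]
220 [184 186 183 154  92  74 107 156 149  94  92 123 133 130 128 128 131 147 168 176]
221 [178 177 176 168 144 137 141 159 163 132 125 114  99  94 100  98  98 109 128 143]
222 [132 136 132 129 127 137 152 156 160 132 115  95  91  92  90  93  92  92  95 110]
223 [ 98 101  99  97  99 114 138 151 161 135 107  94  91  94  93  98  96  91  94 100]
224 [ 94  94  98  94  92 121 148 154 164 160 145 109  93  94  93  99 100  96  92  98]
225 [100  93  98  97 101 124 154 150 170 179 177 148 106  95  98  94  95  93  96  97]
226 [ 97  96  98  96  95 107 128 147 171 180 174 152 108  92  97  96  93  94  96  96]
227 [ 95 100  97  95  95  94 109 137 168 171 150 133 102  95  96  97  95  97  91  92]
228 [ 99  97  96  96  96  97  95 126 168 168 157 144 106  91  93  94  96  93  94  96]
229 [ 95  97  97  97  94  94  87 115 161 170 159 147 107  90  93  95  93  95  96  96]
230 [ 95  97  97 102  98  92  89 113 161 162 134 
[... 651 characters left out ...]
 90  94  94  97 108 127 138 140 136 135]
260 edges [259 258] [255 256] [121 110  87  89  89  86  85  89  94  93  89  94  94  94  93  94  95  91 104 118 123 120 121 121]
[[ 89  87  93  95  97  94  96  92  96  94  93  94  93  96]
 [ 90  83  90  91  96  96  96  98  98  90  91  96  91  94]
 [ 94  82  90  94  89  93 107 113 103  94  88  95  93  94]
 [ 92  86  88  94  95  96 105 110  99  94  90  93  96  94]
 [ 94  91  93  95  91  95 106 110 101  93  89  93  93 101]
 [ 95  85  91  91  98 109 129 136 129 104  92  93  93 105]
 [ 86  87  90  90  95 107 113 126 119 106  93  92  97 102]
 [ 77  83  90  94  96  96  95 100  97  97  94  93  98 105]
 [ 75  84  92  93  95  94  94  95  91  90  94  94  97 108]]
```

move_arm(dp=[[0,0,-1.8],[-0.3,-20,0],[-0.1,-8,0],[-0.1,-8,0],[-0.1,-8,0],[-0.1,-8,0],[0,0,0]], rotation=[[0,0,0],[0,0,0],[0,0,0],[0,0,0],[0,0,0],[0,0,0],[0,0,0]], hand=[0.15,0.15,0.15,0.15,0.15,0.15,0.15])

```text
clock: 10.28
eef_pos: [586.6, -122.6, 61.9]
eef_rot: [3.141, 0.001, 1.557]
wrist_force: [2.9, -2.4, -1.4]
finger_gap: 22.0
finger_force: 35.0
```

move_arm(dp=[[-0.1,-8,0],[-0.1,-8,0],[-0.1,-8,0],[0,-6,0],[0,0,0]], rotation=[[0,0,0],[0,0,0],[0,0,0],[0,0,0],[0,0,0]], hand=[0.15,0.15,0.15,0.15,0.15])

```text
clock: 10.9
eef_pos: [586.3, -152.8, 61.8]
eef_rot: [3.141, 0.001, 1.557]
wrist_force: [5.4, -2.8, -1.2]
finger_gap: 21.7
finger_force: 35.1
```

```bash
python3 - <<'E'
from h import *
s=shot("side",4); p=manip.read_state(); print(p["eef_pos"],p["wrist_force"],p["moment"],proj(s,[586,p["eef_pos"][1]-105,70]))
cv2.imwrite("pics/c6.png",crop(s,235,200,80,70,6))
E
```

```text
[ 586.28927163 -152.69456017   61.78405062] [ 4.09628098 -3.4525324  -0.86848875] [-0.7963993  -0.86328503  0.38320331] [269.97621009 255.42203786]
```

View pics/c6.png

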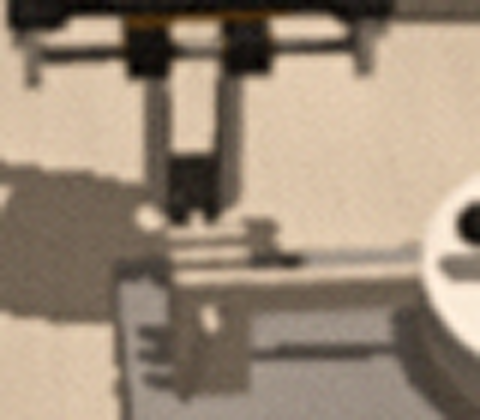

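The tip shows through the right plate at (210,318), so all three plates are threaded. Next I push it home.

move_arm(dp=[[0.6,-8,0],[0,-8,0],[0,-7,0],[0,-3,0],[0,-3,0],[0,0,0]], rotation=[[0,0,0],[0,0,0],[0,0,0],[0,0,0],[0,0,0],[0,0,0]], hand=[0.15,0.15,0.15,0.15,0.15,0.15])

```text
clock: 11.7
eef_pos: [586.7, -181.2, 61.6]
eef_rot: [3.142, 0.0, 1.558]
wrist_force: [3.3, -0.7, -0.4]
finger_gap: 21.6
finger_force: 35.0
```

move_arm(dp=[[0,-2,0],[0,-2,0],[0,-1,0],[0,-1,0],[0,0,0]], rotation=[[0,0,0],[0,0,0],[0,0,0],[0,0,0],[0,0,0]], hand=[0.15,0.15,0.15,0.15,0.15])

```text
clock: 12.32
eef_pos: [586.7, -185.2, 61.7]
eef_rot: [-3.141, -0.002, 1.558]
wrist_force: [1.8, 12.6, 3.3]
finger_gap: 21.8
finger_force: 35.0
```

move_arm(dp=[[0,-1,0],[0,0,0]], rotation=[[0,0,0],[0,0,0]], hand=[0.15,0.15])

```text
clock: 12.58
eef_pos: [586.6, -185.3, 61.6]
eef_rot: [-3.14, -0.004, 1.559]
wrist_force: [1.5, 18.5, 4.7]
finger_gap: 21.8
finger_force: 35.0
```

move_arm(dp=[[0,0.8,0],[0,0,0],[0,0,0],[0,0,0],[0,0,40],[0,0,60],[0,40,40],[-30,50,0],[-30,60,0],[0,0,0]], rotation=[[0,0,0],[0,0,0],[0,0,0],[0,0,0],[0,0,0],[0,0,0],[0,0,0],[0,0,0],[0,0,0],[0,0,0]], hand=[0.15,0.5,0.5,0.5,0.5,0.5,0.5,0.5,0.5,0.5])

```text
clock: 13.82
eef_pos: [527.6, -38.6, 202.3]
eef_rot: [3.141, -0.0, 1.561]
wrist_force: [0.5, -0.8, -0.1]
finger_gap: 47.1
finger_force: 0.0
```

```bash
python3 - <<'E'
from h import *
s=shot("side",5); t=shot("top",5); print(manip.read_state()["eef_pos"])
cv2.imwrite("pics/c7.png",np.hstack([crop(t,270,150,66,60,6),crop(s,240,215,66,60,6)]))
E
```

```text
[528.94261731 -41.17927088 202.0266351 ]
```

View pics/c7.png

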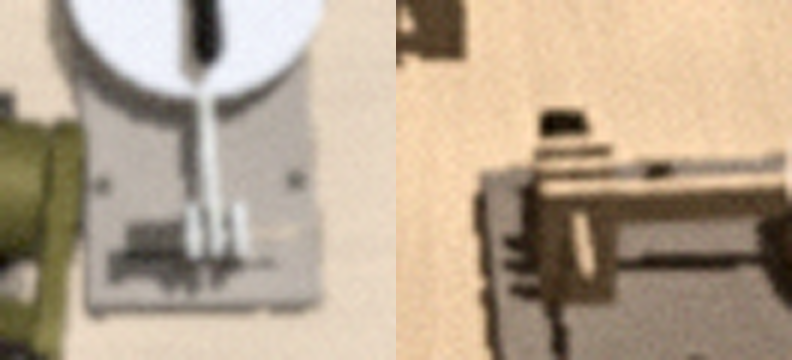

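Top crop: the grip, at (130–185, 235), sits against the left plate at x=187. Side crop: the shaft sticks out of the right plate to (585,278). Before signing off, one numeric check of how far the tip sticks out.

```bash
python3 - <<'E'
from h import *
s,t=load("side",5),load("top",5)
pt=(270+300/6-.42,150+224/6-.42)
print("seen side tip",240+(586-396)/6-.42,215+279/6-.42)
for y in (-286,-290,-294): print(y,proj(s,[586,y,70]),proj(s,[586,y,73]),proj(t,[586,y,70]))
g=t["image"].astype(int).mean(2); print(g[186:193,310:324].astype(int)); print(manip.read_state()["wrist_force"])
E
```

```text
seen side tip 271.24666666666667 261.08
-286 [270.99945895 262.4488134 ] [271.01853656 261.61292396] [319.79514792 188.4011485 ]
-290 [271.14742937 263.46494441] [271.16677227 262.6280832 ] [320.74752412 188.37497801]
-294 [271.29625609 264.48695573] [271.31586704 263.6491255 ] [321.69984237 188.34880912]
[[125 111 102 103 103 103 104 106 103 103 103 103 104 106]
 [124 110 106 103 102 106 105 107 108 106 105 104 102 107]
 [125 114 108 108 107 106 108 111 111 107 102 102  98 104]
 [124 118 108 105 104 107 109 109 106 105 101 100  98 102]
 [121 113 104 102  98 101 102 104 105 103 102 102  99 104]
 [116 113 104 102 101 100 103 105 103 102 102 100  99 105]
 [102 106 104  96  96  98 102 103 103 102 101 102 102 105]]
[-0.47850711  0.12380052 -0.22261326]
```

```bash
python3 -c "
from cell import manip; print(manip.sign_off())"
```

```text
the job is handed in; nothing more can be done
None
```

The locking pin is through all three plates and was pushed home until its grip met the left plate at about 18 N; I let go of it there and handed the job in at about 14 s, with the drawer left open and no contact noticed with the bottle, cup or bowl.

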